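Spring the blade case open through its release slot

ROBOT

A 6-joint arm with a two-finger parallel gripper is mounted at the origin on a cart in front of the work surface, level with it; the furniture and walls round the work are solid. World frame = base frame: x ahead of the robot, y to its left, z up, the work surface at z = 0. Lengths are in m, angles in degrees, forces in N, time in s.
With the tool pointing down it reaches from about 0.275 to 1 m from the base axis. Payload 8.4 kg.
Tool frame: the origin (TCP) lies at the very end of the fingers, on their centre line; the grasp point (between the pads) lies tcp_to_grasp behind it (tcp_to_grasp is the distance from the TCP to the grasp point, in m); z points along the fingers, y is the line along which they close (so a half turn about z gives the same grasp; the last joint's range is limited). The gripper opens to 85 mm and grips with 20 to 120 N. Pads are 22 mm wide; open, the fingers measure 114 mm over their backs; the gripper's body (76 mm by 85 mm) begins 54 mm behind the grasp point. The pads swing forward as they close: fully open they stand 13 mm farther back than shut.
Start: joints at [-74.966, 20.225, 93.587, -0, 66.188, -0.138], TCP at [0.164, -0.603, 0.231] pointing down, gripper open.
Joint ranges: [-150.9, 150.9], [-52.94, 120.26], [3.33, 152.33], [-74.26, 254.26], [0, 154.13], [-172.89, 172.89]. Speed limits (degrees/s): [127.2, 127.2, 159.86, 180, 180, 180].

INTERFACE

Orientations are given as [roll, pitch, yaw] about the fixed x, y, z axes, in that order (R = Rz(yaw) Ry(pitch) Rx(roll)).
In Python, from cell import sense, read_camera, camera_info, finish_job, tcp_to_grasp gives the robot as it stands.
- The arm moves only by the tool jog_arm, never from a script. Its argument "targets" is a list that holds one entry, the list of rows, each a list of 7 numbers: the turn, a rotation vector about the tool's x, y, z in rad, then the shift along the tool's x, y, z in mm, then the opening, from 0 (shut) to 1 (fully open). In form: [[[wx, wy, wz, x, y, z, jaw], ...]]. A call has exactly 10 rows; each row shifts and turns the commanded pose from where the row before left it, along the tool's axes as they then stand; what a row does not reach is not made up. A row lasts 1/10 s, in which the tool goes at most 50 mm and 8.59 degrees, less where a joint would pass 70% of its speed; a pose out of reach is approached as far as the arm can. A call with a gripper value outside its range is refused whole. The fingers move at their own pace and stop on an object; "grip_force" is the grip in N (left out, the last holds). Time passes only in rows, so rows that do not move let the fingers close, or fill a call up. It gives the time, the measured TCP pose, the force, the opening and the grip force at its end, in the units of the state.
- sense(): the state, without advancing time (a new reading comes with each control period).
- read_camera(name): name is "side" or "top"; returns the picture (480x640x3 uint8, red, green, blue); there is no depth.
- camera_info(name): a dict with "intrinsics" (3x3 intrinsics, pixels), "xyz" and "attitude" of the camera in the world. Camera axes: x right, y down, z forward; pixel columns grow to the right and rows downward; lengths in m; the calibration is good to about 2 mm. A picture is of the moment at which its call begins. camera_info takes no time and is no camera call.
- finish_job(): hands the job in; it is judged then, once.
The state is a dict: "time": time; "q": joint angles; "dq": joint speeds; "joint_efforts": joint torques, N m; "ee_pos": TCP position; "eef_rot": TCP orientation; "wrist_force": force on the tool from outside, world axes, zero at the start; "ft_torque": the same for the moment, N m; "finger_gap": opening from 0.0 (shut) to 1.0 (fully open); "gripper_force": force on a finger pad.
Only numpy, scipy, OpenCV 4.12 (cv2) and the standard library are available. Lean on these libraries where they do the work, as an engineer would, in place of code of your own. Each camera call takes 0.05 s, during which the arm holds its last target. There are 200 camera calls.

TASK

The lid of the grey steel blade case is latched shut. Pick up the screwdriver, push its blade through the narrow slot in the front of the case, feel along behind it for the hidden spring tab and press that in gently until the lid springs up; never lean hard on the case, and keep the gripper off it. Then draw the screwdriver out and lay it flat on the bench clear of the case, leaving the lid up and the things standing around undisturbed.

Things in the scene. Friction and masses are not known exactly. Their poses are not given: they have to be found in the camera images.
- case: Grey steel case fixed to the bench, 95 (x) x 190 (y) x 76 (z) mm. Origin at the centre of its underside, on the bench; x points from its front to its back (the front, 47.5 mm before the origin, faces roughly to the robot), z up. More than 25 N from the screwdriver anywhere on or in the case counts as damage; so does more than 3 N from gripper or arm.
- slot (a point): Middle of the slot, on the outer face of the case front, 48 mm above the bench. The slot is 76 mm wide (along the case's y) and 12 mm high, through 3 mm sheet.
- plate_mid (a point): Point 22 mm straight behind the slot's middle, on a rigid plate. Flush in a 21 mm wide window of the plate sits the spring tab, 18 mm wide (y), 16 mm high, at slot height; its middle is up to 27 mm to either side of this point, differs each time, is not measured. A blade wholly in the window pushes it along the case's x: 2 N to start, 5 N at 5 mm (lid let go), hard stop at 8.5 mm, 6.5 N.
- lid (a joint): Lid of the case, hinged along the top of its back: 0 shut (about 0.01 while latched), grows as it opens; rad. When the latch lets go a spring lifts it to about 0.5 and holds it there.
- screwdriver: Loose screwdriver, 0.13 kg: red eight-sided handle 29 mm thick, 95 mm long; steel shaft 6.4 mm thick, 110 mm long; flat blade 8 x 2 mm, level at the start. Origin mid-length on its underside; its y axis runs along it: blade end at y = -113 mm, handle y = 18 to 113 mm, balance point about y = 50 mm. z is up as it starts; the shaft's axis is at z = 13 mm, 14.5 mm above the bench.
- blade_tip (a point): End of the screwdriver's blade, on its axis.
- marker: Marker pen, 133 mm long, 17 mm thick, loose on the bench; a bystander. Origin at the middle of its underside.
- offcut: Wooden offcut 45 x 95 x 22 mm, loose on the bench; a bystander. Origin at the middle of its underside.
- tin: Round tin 68 mm across and 39 mm high, loose on the bench; a bystander. Origin at the middle of its underside.
- oil_can: Oil can 68 mm across and 167 mm high with a thin bent spout, loose on the bench; a bystander. Origin at the middle of its underside.
- moulding: Piece of stepped moulding 85 x 48 x 32 mm, loose near the bench's front edge; a bystander. Origin at the middle of its underside.

How it is judged:
By the outcome, as a careful person would: the job done as asked, in the order asked, and still so for the second after the job is handed in, with the robot touching nothing.
It also fails if it takes over 64 s, if anything falls off the work surface, if the arm or the gripper's body presses on something with over 40 N, if the wrist force passes 120 N, or if a joint passes its speed limit or range.

## Working session

There is one attempt and no reset: what is moved stays moved. The work goes in short steps, Python scripts to look and compute and a tool call to move; the robot and the scene stay as the last step left them, time stands still between calls to the robot, and variables do not carry over. Pictures are saved under pics/ and viewed, at most 10 in all, crops included, and the job is handed in when it is done.

Besides the shell and the picture viewer there is one more tool, called after ">>>" as name(argument=value, ...), one argument or row to a line, values as JSON. jog_arm: Moves the arm, as the interface text tells. Its arguments: {"type":"object","properties":{"targets":{"type":"array"},"grip_force":{"type":"number"}},"required":["targets"]}

```bash
ls; mkdir -p pics; python3 - <<'E'
from cell import *
import cv2
print(sense(), tcp_to_grasp)
for n in ("side","top"):
    print(n,camera_info(n)); cv2.imwrite(f"pics/{n}0.png",read_camera(n)[:,:,::-1])
E
```

```text
pics
{'time': 0.0, 'q': array([-7.49662617e+01,  2.02630451e+01,  9.36275879e+01,  5.20318025e-04,
        6.61885902e+01, -1.37603542e-01]), 'dq': array([-0.01770379, -0.04410717, -0.0362935 ,  0.05239657,  0.0090596 ,
       -0.04224805]), 'joint_efforts': array([-2.91972181e-03, -6.05268717e+01, -3.42062581e+01, -2.36611195e-04,
        9.42207291e-03,  7.49379780e-06]), 'ee_pos': array([ 0.16344764, -0.60276746,  0.23056671]), 'eef_rot': array([-1.79920778e+02, -6.66000875e-04,  1.51711310e+01]), 'wrist_force': array([ 0.66178161,  0.23633777, -0.95259111]), 'ft_torque': array([-0.07776307,  0.03093506, -0.03861143]), 'gripper_force': 0.0, 'finger_gap': 0.9994541623751506} 0.0187
side {'intrinsics': array([[438.98392946,   0.        , 321.71170424],
       [  0.        , 438.98392946, 244.80058904],
       [  0.        ,   0.        ,   1.        ]]), 'xyz': array([ 0.49879026, -0.80016658,  0.78405273]), 'attitude': array([-129.37157413,   -1.3353161 ,   -0.22526172])}
top {'intrinsics': array([[459.27513623,   0.        , 323.1151525 ],
       [  0.        , 459.27513623, 241.34635492],
       [  0.        ,   0.        ,   1.        ]]), 'xyz': array([0.44833972, 0.07506882, 1.07812183]), 'attitude': array([-174.24333758,    0.58976307,  -90.91198418])}
```

View pics/top0.png

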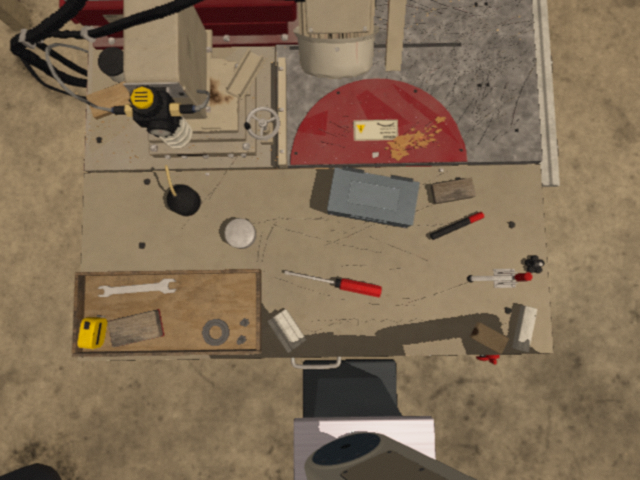

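View pics/side0.png

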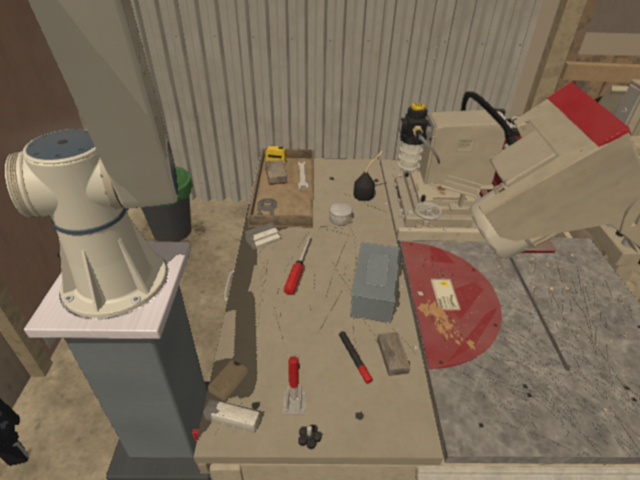

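The top view shows the screwdriver's tip at (284,272) and its handle end at (381,291). The case is around (373,197) with its front facing down the image. The tin is at (240,233), the moulding at (286,328), the marker at (456,226) and the oil can at (183,200). In the side view the case is around (375,283) and the handle around (295,277).

```bash
cat > h.py <<'E'
from cell import *
import cv2, numpy as np
from scipy.spatial.transform import Rotation as R
def cast(n,uv,z):
    c=camera_info(n); uv=np.atleast_2d(np.float64(uv))
    d=np.c_[uv,np.ones(len(uv))]@np.linalg.inv(c["intrinsics"]).T@R.from_euler("xyz",c["attitude"],degrees=True).as_matrix().T
    return c["xyz"]+d*((z-c["xyz"][2])/d[:,2])[:,None]
def proj(n,p):
    c=camera_info(n); q=(np.atleast_2d(p)-c["xyz"])@R.from_euler("xyz",c["attitude"],degrees=True).as_matrix()
    q=q@c["intrinsics"].T; return q[:,:2]/q[:,2:]
def blob(m,roi):
    x0,y0,x1,y1=roi; k=np.zeros_like(m); k[y0:y1,x0:x1]=m[y0:y1,x0:x1]
    c,_=cv2.findContours(k,cv2.RETR_EXTERNAL,cv2.CHAIN_APPROX_NONE); return max(c,key=cv2.contourArea)
E
python3 - <<'E'
from h import *
np.set_printoptions(precision=4,suppress=True)
for n,roi,croi in (("top",(320,260,400,310),(315,160,430,235)),("side",(275,255,310,300),(340,235,410,330))):
    im=cv2.imread(f"pics/{n}0.png"); hsv=cv2.cvtColor(im,cv2.COLOR_BGR2HSV)
    red=((cv2.inRange(hsv,(0,140,80),(8,255,255)))|cv2.inRange(hsv,(172,140,80),(180,255,255)))
    c=blob(red,roi); r=cv2.boxPoints(cv2.minAreaRect(c)); 
    e=sorted([(np.linalg.norm(r[i]-r[(i+1)%4]),i) for i in range(4)])
    ends=[(r[i]+r[(i+1)%4])/2 for _,i in e[:2]]
    P=cast(n,ends,.0145); print(n,"handle",np.array(ends).round(1).tolist(),P,np.linalg.norm(P[0]-P[1]))
    g=cv2.inRange(hsv,(90,30,50),(125,140,255)); c=blob(g,croi)
    q=cv2.approxPolyDP(c,5,True)[:,0]; print("case",cv2.contourArea(c)); print(np.c_[q,cast(n,q,.076)[:,:2],cast(n,q,0.)[:,:2]])
print("tip",cast("top",(284,272),.0145),cast("side",(310,238),.0145))
a=cv2.resize(cv2.imread("pics/top0.png")[155:305,270:440],None,fx=3,fy=3,interpolation=cv2.INTER_CUBIC)
b=cv2.resize(cv2.imread("pics/side0.png")[225:335,275:415],None,fx=2,fy=4)[:450]
b=cv2.resize(cv2.imread("pics/side0.png")[225:337,280:410],(280,450)) if 0 else cv2.resize(cv2.imread("pics/side0.png")[227:327,340:412],None,fx=4,fy=4,interpolation=cv2.INTER_CUBIC)
cv2.imwrite("pics/crop1.png",np.hstack([a,cv2.copyMakeBorder(b,0,50,0,0,cv2.BORDER_CONSTANT)]))
E
```

```text
top handle [[340.0, 283.1000061035156], [380.8999938964844, 291.70001220703125]] [[ 0.4584  0.0469  0.0145]
 [ 0.4372 -0.0466  0.0145]] 0.09592538374652101Traceback (most recent call last):
  File "<stdin>", line 10, in <module>
  File "h.py", line 13, in blob
    c,_=cv2.findContours(k,cv2.RETR_EXTERNAL,cv2.CHAIN_APPROX_NONE); return max(c,key=cv2.contourArea)
                                                                            ~~~^^^^^^^^^^^^^^^^^^^^^^^
ValueError: max() iterable argument is empty
```

```bash
python3 - <<'E'
from h import *
np.set_printoptions(precision=4,suppress=True)
for n,croi,pts in (("top",(315,160,430,235),[(400,212),(375,190),(400,240)]),("side",(340,235,410,330),[(375,265),(385,290),(370,305),(330,300)])):
    im=cv2.imread(f"pics/{n}0.png"); hsv=cv2.cvtColor(im,cv2.COLOR_BGR2HSV); print(n,[hsv[y,x].tolist() for x,y in pts])
    d=im[:,:,0].astype(int)-im[:,:,2]; g=((d>2)*255).astype(np.uint8); g=cv2.morphologyEx(g,cv2.MORPH_OPEN,np.ones((3,3)))
    c=blob(g,croi); q=cv2.approxPolyDP(c,3,True)[:,0]; print(cv2.contourArea(c)); print(np.c_[q,cast(n,q,.076)[:,:2],cast(n,q,0.)[:,:2]])
    
print("tip",cast("top",(284,272),.0145),cast("side",(310,238),.0145))
a=cv2.resize(cv2.imread("pics/top0.png")[155:305,270:440],None,fx=3,fy=3,interpolation=cv2.INTER_CUBIC)
b=cv2.resize(cv2.imread("pics/side0.png")[227:327,340:412],None,fx=4,fy=4,interpolation=cv2.INTER_CUBIC)
cv2.imwrite("pics/crop1.png",np.hstack([a,cv2.copyMakeBorder(b,0,50,0,0,cv2.BORDER_CONSTANT)]))
E
```

```text
top [[30, 5, 108], [45, 9, 114], [19, 83, 148]]Traceback (most recent call last):
  File "<stdin>", line 6, in <module>
  File "h.py", line 13, in blob
    c,_=cv2.findContours(k,cv2.RETR_EXTERNAL,cv2.CHAIN_APPROX_NONE); return max(c,key=cv2.contourArea)
                                                                            ~~~^^^^^^^^^^^^^^^^^^^^^^^
ValueError: max() iterable argument is empty
```

```bash
python3 - <<'E'
from h import *
np.set_printoptions(precision=4,suppress=True)
for n,croi in (("top",(315,160,430,235)),("side",(340,235,410,330))):
    im=cv2.imread(f"pics/{n}0.png"); hsv=cv2.cvtColor(im,cv2.COLOR_BGR2HSV)
    g=cv2.inRange(hsv,(0,0,55),(180,45,255)); g=cv2.morphologyEx(g,cv2.MORPH_OPEN,np.ones((3,3)))
    c=blob(g,croi); q=cv2.approxPolyDP(c,3,True)[:,0]; print(n,cv2.contourArea(c)); print(np.c_[q,cast(n,q,.076)[:,:2],cast(n,q,0.)[:,:2]])
    
print("tip",cast("top",(284,272),.0145),cast("side",(310,238),.0145))
a=cv2.resize(cv2.imread("pics/top0.png")[155:305,270:440],None,fx=3,fy=3,interpolation=cv2.INTER_CUBIC)
b=cv2.resize(cv2.imread("pics/side0.png")[227:327,340:412],None,fx=4,fy=4,interpolation=cv2.INTER_CUBIC)
cv2.imwrite("pics/crop1.png",np.hstack([a,cv2.copyMakeBorder(b,0,50,0,0,cv2.BORDER_CONSTANT)]))
E
```

```text
top 3947.0
[[335.     166.       0.7179   0.0546   0.7383   0.053 ]
 [328.     211.       0.6167   0.0719   0.6294   0.0717]
 [382.     223.       0.5879  -0.0464   0.5985  -0.0556]
 [412.     224.       0.5845  -0.1121   0.5948  -0.1263]
 [418.     182.       0.6782  -0.1287   0.6956  -0.1442]]
side 3122.5
[[362.     242.       0.6224   0.0768   0.6357   0.1709]
 [351.     292.       0.5841  -0.1032   0.5932  -0.0284]
 [351.     315.       0.5803  -0.1716   0.589   -0.1042]
 [390.     321.       0.6618  -0.187    0.6793  -0.1212]
 [397.     297.       0.6862  -0.1168   0.7063  -0.0435]
 [400.     247.       0.7179   0.0589   0.7415   0.1511]]
tip [[0.486  0.176  0.0145]] [[0.4876 0.1672 0.0145]]
```

View pics/crop1.png

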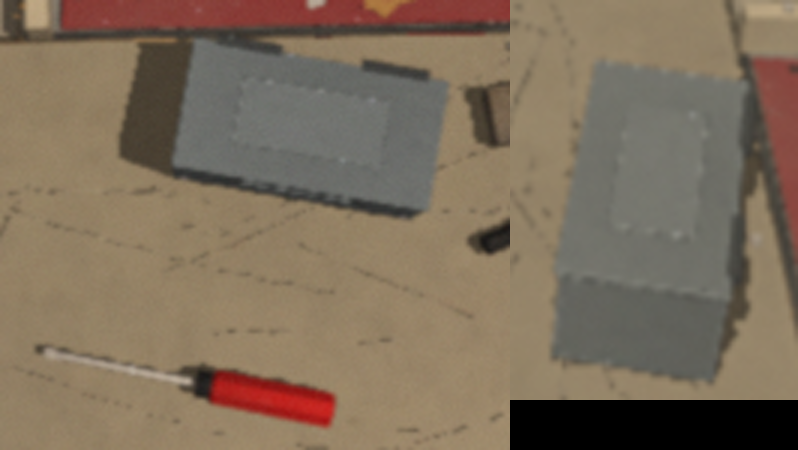

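```bash
python3 - <<'E'
from h import *
np.set_printoptions(precision=4,suppress=True)
M=np.array([[-47.5,95],[-47.5,-95],[47.5,95],[47.5,-95]])/1e3
for n,uv in (("top",[(328.3,211.5),(412.3,223.5),(334,168.3),(419,182.3)]),("side",[(362,242.5),(351.7,295),(399.5,247),(394,301.7)])):
    P=cast(n,uv,.076)[:,:2]; c=P.mean(0); Q=P-c
    yaw=np.arctan2((M[:,0]*Q[:,1]-M[:,1]*Q[:,0]).sum(),(M*Q).sum())
    Rm=np.array([[np.cos(yaw),-np.sin(yaw)],[np.sin(yaw),np.cos(yaw)]])
    print(n,P.ravel(),"c",c,"yaw",np.degrees(yaw)); print("resid mm",((M@Rm.T+c-P)*1e3).round(1).ravel(),"slot",c+Rm@[-.0475,0])
E
```

```text
top [ 0.6155  0.0713  0.5856 -0.1128  0.7127  0.0569  0.6775 -0.1309] c [ 0.6478 -0.0289] yaw -9.895129566235067
resid mm [ 1.8  1.6 -0.9 -1.5 -1.7 -0.4  0.8  0.3] slot [ 0.601  -0.0207]
side [ 0.6222  0.0747  0.5851 -0.1125  0.7167  0.0589  0.6776 -0.1313] c [ 0.6504 -0.0276] yaw -11.230338740672394
resid mm [ 0.1  0.2  0.2  1.1 -1.2 -2.5  0.9  1.3] slot [ 0.6038 -0.0183]
```

>>> jog_arm(
  targets=[
    [[0,0,0,31.4,-37.2,0,1],[0,0,0,31.4,-37.2,0,1],[0,0,0,31.4,-37.2,0,1],[0,0,0,31.4,-37.2,5,1],[0,0,0,31.4,-37.2,5,1],[0,0,0,31.4,-37.2,5,1],[0,0,0,31.4,-37.2,5,1],[0,0,0,31.4,-37.2,5,1],[0,0,0,31.4,-37.2,5,1],[0,0,0,31.4,-37.2,5,1]],
  ],
  grip_force=50,
)

```text
time: 1.1
ee_pos: [0.3696, -0.1602, 0.1962]
eef_rot: [180.0, -0.0, 15.2]
wrist_force: [-0.3, -0.0, -0.2]
finger_gap: 1.003
gripper_force: 0.0
```

>>> jog_arm(
  targets=[
    [[0,0,-0.14,0,0,5,1],[0,0,-0.14,0,0,5,1],[0,0,-0.14,0,0,5,1],[0,0,-0.14,0,0,5,1],[0,0,-0.14,0,0,5,1],[0,0,-0.14,0,0,5,1],[0,0,-0.14,0,0,5,1],[0,0,-0.1,0,0,5,1],[0,0,0,0,0,0,1],[0,0,0,0,0,0,1]],
  ],
)

```text
time: 2.1
ee_pos: [0.3691, -0.162, 0.1562]
eef_rot: [-180.0, -0.0, 76.9]
wrist_force: [0.1, 0.7, 0.3]
finger_gap: 1.003
gripper_force: 0.0
```

```bash
cat >> h.py <<'E'
def togo(p,rpy):
    s=sense(); Rt=R.from_euler("xyz",s["eef_rot"],degrees=True); Rg=R.from_euler("xyz",rpy,degrees=True)
    print("t",round(s["time"],2),"turn first",(Rt.inv()*Rg).as_rotvec().round(3),"shift before turn mm",(Rt.inv().apply(np.array(p)-s["ee_pos"])*1e3).round(1),"after turn",(Rg.inv().apply(np.array(p)-s["ee_pos"])*1e3).round(1),"F",s["wrist_force"].round(2),"gap",round(s["finger_gap"],3),"pos",s["ee_pos"].round(4),s["eef_rot"].round(2))
E
python3 -c "
from h import *
togo([.4512,.0153,.06],[180,0,77.2])"
```

```text
t 2.1 turn first [-0.    -0.    -0.006] shift before turn mm [191.3  39.7  96.2] after turn [191.   40.8  96.2] F [0.1  0.72 0.29] gap 1.003 pos [ 0.3691 -0.162   0.1562] [-1.7997e+02 -1.0000e-02  7.6870e+01]
```

>>> jog_arm(
  targets=[
    [[0,0,-0.006,38,8,16,1],[0,0,0,38,8,16,1],[0,0,0,38,8,16,1],[0,0,0,38,8,16,1],[0,0,0,39,8.5,16,1],[0,0,0,0,0,30,1],[0,0,0,0,0,25,1],[0,0,0,0,0,17,1],[0,0,0,0,0,0,1],[0,0,0,0,0,0,1]],
  ],
)

```text
time: 3.1
ee_pos: [0.4508, 0.0155, 0.0046]
eef_rot: [-180.0, 0.0, 77.3]
wrist_force: [0.3, 0.7, -0.1]
finger_gap: 1.0
gripper_force: 0.0
```

```bash
python3 -c "
from h import *
togo([.4512,.0153,.003],[180,0,77.2])"
```

```text
t 3.1 turn first [-0.     0.     0.002] shift before turn mm [-0.1  0.4  1.6] after turn [-0.1  0.4  1.6] F [ 0.27  0.72 -0.08] gap 1.0 pos [0.4508 0.0155 0.0046] [-1.7998e+02  1.0000e-02  7.7310e+01]
```

Close to grip.

>>> jog_arm(
  targets=[
    [[0,0,0,0,0,1.5,0.6],[0,0,0,0,0,0,0.5],[0,0,0,0,0,0,0.4],[0,0,0,0,0,0,0.2],[0,0,0,0,0,0,0],[0,0,0,0,0,0,0],[0,0,0,0,0,0,0],[0,0,0,0,0,0,0],[0,0,0,0,0,0,0],[0,0,0,0,0,0,0]],
  ],
)

```text
time: 4.1
ee_pos: [0.4509, 0.0154, 0.0035]
eef_rot: [180.0, -0.0, 77.4]
wrist_force: [-2.3, 0.0, 9.0]
finger_gap: 0.321
gripper_force: 48.5
```

>>> jog_arm(
  targets=[
    [[0,0,0,0,0,-10,0],[0,0,0,0,0,-20,0],[0,0,0,0,0,-30,0],[0,0,0,0,0,-30,0],[0,0,0,0,0,-30,0],[0,0,0,0,0,0,0],[0,0,0,0,0,0,0],[0,0,0,0,0,0,0],[0,0,0,0,0,0,0],[0,0,0,0,0,0,0]],
  ],
)

```text
time: 5.1
ee_pos: [0.45, 0.0154, 0.1219]
eef_rot: [-179.9, 0.0, 77.4]
wrist_force: [-0.2, 0.3, -1.3]
finger_gap: 0.319
gripper_force: 49.8
```

>>> jog_arm(
  targets=[
    [[0,0,0.14,0,0,0,0],[0,0,0.14,0,0,0,0],[0,0,0.14,0,0,0,0],[0,0,0.14,0,0,0,0],[0,0,0.14,0,0,0,0],[0,0,0.14,0,0,0,0],[0,0,0.14,0,0,0,0],[0,0,0.14,0,0,0,0],[0,0,0.14,0,0,0,0],[0,0,0.14,0,0,0,0]],
  ],
)

```text
time: 6.1
ee_pos: [0.4503, 0.0154, 0.1221]
eef_rot: [180.0, 0.1, -3.2]
wrist_force: [0.2, 0.0, -1.5]
finger_gap: 0.317
gripper_force: 49.9
```

>>> jog_arm(
  targets=[
    [[0,0,0.136,0,0,0,0],[0,0,0,-16,0,0,0],[0,0,0,-16,2,0,0],[0,0,0,-16,2,25,0],[0,0,0,0,1,30,0],[0,0,0,0,0,29,0],[0,0,0,0,0,0,0],[0,0,0,0,0,0,0],[0,0,0,0,0,0,0],[0,0,0,0,0,0,0]],
  ],
)

```text
time: 7.1
ee_pos: [0.4036, 0.0194, 0.0399]
eef_rot: [-180.0, -0.1, -10.6]
wrist_force: [-0.4, -0.3, -1.5]
finger_gap: 0.322
gripper_force: 49.8
```

```bash
python3 - <<'E'
from h import *
togo([.403,.018,.037],[180,0,-10.6])
for n in ("top","side"): cv2.imwrite(f"pics/{n}1.png",read_camera(n)[:,:,::-1])
s=sense(); tip=s["ee_pos"]+R.from_euler("xyz",s["eef_rot"],degrees=True).apply([.163,0,-.011]); print(tip)
ims=[]
for n,sc in (("top",4),("side",5)):
    u,v=proj(n,tip)[0]; print(n,u,v); x0,y0=int(u)-50,int(v)-50
    ims.append(cv2.resize(cv2.imread(f"pics/{n}1.png")[y0:y0+100,x0:x0+100],None,fx=4,fy=4,interpolation=cv2.INTER_CUBIC)); print(x0,y0)
cv2.imwrite("pics/crop2.png",np.hstack(ims))
E
```

```text
t 7.1 turn first [-0.001 -0.002 -0.   ] shift before turn mm [-0.3  1.5  2.9] after turn [-0.3  1.5  2.9] F [-0.43 -0.25 -1.5 ] gap 0.322 pos [0.4036 0.0194 0.0399] [-1.7997e+02 -1.2000e-01 -1.0610e+01]
[ 0.56355542 -0.01060113  0.05102506]
top 365.0948713337678 235.54384354052894
315 185
side 339.8860164010283 271.9659139250538
289 221
```

View pics/crop2.png

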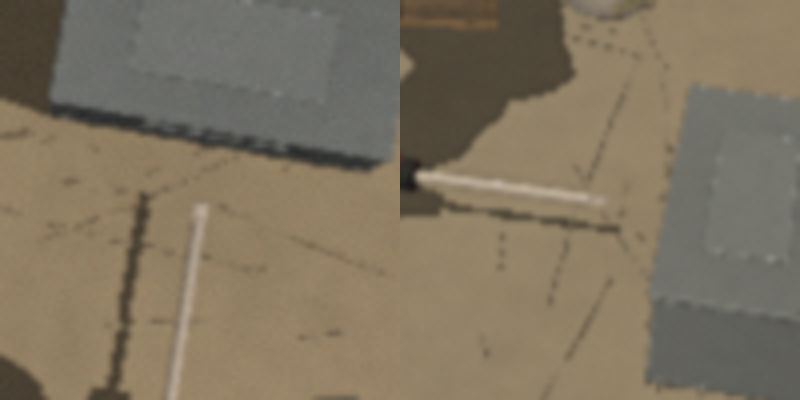

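The tip shows at (365.5,236.2) in the top view and (340.2,271.2) in the side view, within 1 px of the kinematic prediction. Next I check the shaft line for tilt.

```bash
python3 - <<'E'
from h import *
s=sense(); Rt=R.from_euler("xyz",s["eef_rot"],degrees=True)
ax=lambda d,dz=0:s["ee_pos"]+Rt.apply([d,0,-.011])+[0,0,dz]
for n,col in (("side",1),("top",0)):
    hsv=cv2.cvtColor(cv2.imread(f"pics/{n}1.png"),cv2.COLOR_BGR2HSV).astype(float)
    im=cv2.imread(f"pics/{n}1.png").astype(float); 
    for d in np.arange(.07,.16,.015):
        u,v=proj(n,ax(d))[0]
        if n=="side":
            x=int(round(u)); v=proj(n,ax(d))[0][1]; k=np.arange(int(v)-5,int(v)+6); w=np.clip(im[k,x,0]-150 if 0 else im[k,x,0]-np.median(im[k,x,0])-20,0,None)
            # predicted v at col x
            a,b=proj(n,ax(.05))[0],proj(n,ax(.17))[0]; pv=a[1]+(x-a[0])*(b[1]-a[1])/(b[0]-a[0])
            print(n,round(d,3),"dv",((w*k).sum()/w.sum()-pv).round(2), "px/mm z",(proj(n,ax(d,.001))[0]-proj(n,ax(d))[0]).round(2))
        else:
            y=int(round(v)); k=np.arange(int(u)-5,int(u)+6); w=np.clip(im[y,k,0]-np.median(im[y,k,0])-20,0,None)
            a,b=proj(n,ax(.05))[0],proj(n,ax(.17))[0]; pu=a[0]+(y-a[1])*(b[0]-a[0])/(b[1]-a[1])
            print(n,round(d,3),"du",((w*k).sum()/w.sum()-pu).round(2))
E
```

```text
side 0.07 dv -1.24 px/mm z [-0.  -0.3]
side 0.085 dv -1.17 px/mm z [ 0.  -0.3]
side 0.1 dv -1.14 px/mm z [ 0.01 -0.3 ]
side 0.115 dv -1.38 px/mm z [ 0.01 -0.3 ]
side 0.13 dv -1.49 px/mm z [ 0.01 -0.3 ]
side 0.145 dv -1.41 px/mm z [ 0.02 -0.3 ]
top 0.07 du 0.29
top 0.085 du 0.35
top 0.1 du 0.46
top 0.115 du 0.36
top 0.13 du 0.3
top 0.145 du 0.5
```

>>> jog_arm(
  targets=[
    [[0,0,0,0,0,15,0],[0,0,0,0,0,10,0],[0,0,0,0,0,5,0],[0,0,0,0,0,2,0],[0,0,0,0,0,0.7,0],[0,0,0,0,0,0.7,0],[0,0,0,0,0,0.6,0],[0,0,0,0,0,0,0],[0,0,0,0,0,0,0],[0,0,0,0,0,0,0]],
  ],
)

```text
time: 8.2
ee_pos: [0.4027, 0.0194, 0.0049]
eef_rot: [-180.0, -0.0, -10.6]
wrist_force: [0.1, 0.0, -1.0]
finger_gap: 0.319
gripper_force: 49.8
```

>>> jog_arm(
  targets=[
    [[0,0,0,0,0,0.5,0],[0,0,0,0,0,0.4,0],[0,0,0,0,0,0.3,0],[0,0,0,0,0,0,0],[0,0,0,0,0,0,0],[0,0,0,0,0,0,0],[0,0,0,0,0,0,0],[0,0,0,0,0,0,0],[0,0,0,0,0,0,0],[0,0,0,0,0,0,0]],
  ],
)

```text
time: 9.2
ee_pos: [0.4026, 0.0194, 0.0036]
eef_rot: [-180.0, -0.0, -10.6]
wrist_force: [0.7, 0.3, -1.4]
finger_gap: 0.32
gripper_force: 49.9
```

>>> jog_arm(
  targets=[
    [[0,0,0,0,0,0.4,0],[0,0,0,0,0,0.4,0],[0,0,0,0,0,0.3,0],[0,0,0,0,0,0,0],[0,0,0,0,0,0,0],[0,0,0,0,0,0,0],[0,0,0,0,0,0,0],[0,0,0,0,0,0,0],[0,0,0,0,0,0,0],[0,0,0,0,0,0,0]],
  ],
)

```text
time: 10.2
ee_pos: [0.4026, 0.0194, 0.0034]
eef_rot: [-180.0, -0.0, -10.6]
wrist_force: [-5.2, -0.2, 21.9]
finger_gap: 0.316
gripper_force: 52.5
```

>>> jog_arm(
  targets=[
    [[0,0,0,0,0,-3,0],[0,0,0,0,0,-10,0],[0,0,0,0,0.5,-10,0],[0,0,0,5,0.5,-9,0],[0,0,0,8,0,-2,0],[0,0,0,10,0,0,0],[0,0,0,5,0,0,0],[0,0,0,0,0,0,0],[0,0,0,0,0,0,0],[0,0,0,0,0,0,0]],
  ],
)

```text
time: 11.2
ee_pos: [0.4292, 0.0132, 0.0361]
eef_rot: [180.0, 0.1, -10.6]
wrist_force: [-0.6, 0.9, -1.4]
finger_gap: 0.317
gripper_force: 50.0
```

```bash
cat > chk.py <<'E'
from h import *
import sys
s=sense(); Rt=R.from_euler("xyz",s["eef_rot"],degrees=True); ex=Rt.apply([1,0,0])
print(s["ee_pos"].round(4),s["eef_rot"].round(2),"tip",(s["ee_pos"]+Rt.apply([.163,0,-.011])).round(4))
c,a=np.array([.6025,-.0195]),np.radians(-10.6); d=s["ee_pos"][:2]+ex[:2]*.163-c
print("tip in slot frame mm: depth",1e3*(d@[np.cos(a),np.sin(a)]),"y",1e3*(d@[-np.sin(a),np.cos(a)]))
E
python3 - <<'E'
import chk
from h import *
s=chk.s;Rt=chk.Rt; ax=lambda d:s["ee_pos"]+Rt.apply([d,0,-.011])
im=read_camera("side")[:,:,::-1].astype(float); cv2.imwrite("pics/side2.png",im)
a,b=proj("side",ax(.05))[0],proj("side",ax(.17))[0]
for d in np.arange(.065,.16,.01):
    x=int(round(proj("side",ax(d))[0][0])); pv=a[1]+(x-a[0])*(b[1]-a[1])/(b[0]-a[0]); k=np.arange(int(pv)-5,int(pv)+6)
    w=np.clip(im[k,x,0]-np.median(im[k,x,0])-20,0,None); print(round(d,3),((w*k).sum()/w.sum()-pv).round(2))
E
```

```text
[0.4292 0.0132 0.0361] [ 1.7998e+02  7.0000e-02 -1.0610e+01] tip [ 0.5894 -0.0168  0.0469]
tip in slot frame mm: depth -13.360831569865374 y 0.2801100663243329
0.065 -1.06
0.075 -1.42
0.085 -1.09
0.095 -1.48
0.105 -1.22
0.115 -1.35
0.125 -1.33
0.135 -1.21
0.145 -1.4
0.155 -0.86[ WARN:0@0.834] global loadsave.cpp:1063 imwrite_ Unsupported depth image for selected encoder is fallbacked to CV_8U.
```

>>> jog_arm(
  targets=[
    [[0,0,0,4,0,-0.6,0],[0,0,0,4,0,0,0],[0,0,0,1.5,0,0,0],[0,0,0,1,0,0,0],[0,0,0,1,0,0,0],[0,0,0,1,0,0,0],[0,0,0,0,0,0,0],[0,0,0,0,0,0,0],[0,0,0,0,0,0,0],[0,0,0,0,0,0,0]],
  ],
)

```text
time: 12.25
ee_pos: [0.4421, 0.0109, 0.0371]
eef_rot: [180.0, 0.0, -10.6]
wrist_force: [0.5, -0.2, -1.6]
finger_gap: 0.318
gripper_force: 50.0
```

>>> jog_arm(
  targets=[
    [[0,0,0,0.5,0,0,0],[0,0,0,0.5,0,0,0],[0,0,0,0.5,0,0,0],[0,0,0,0,0,0,0],[0,0,0,0,0,0,0],[0,0,0,0,0,0,0],[0,0,0,0,0,0,0],[0,0,0,0,0,0,0],[0,0,0,0,0,0,0],[0,0,0,0,0,0,0]],
  ],
)

```text
time: 13.25
ee_pos: [0.4437, 0.0107, 0.0371]
eef_rot: [-180.0, -0.0, -10.6]
wrist_force: [0.5, 0.0, -1.3]
finger_gap: 0.318
gripper_force: 50.0
```

```bash
python3 chk.py
```

```text
[0.4437 0.0107 0.0371] [-180.     -0.    -10.61] tip [ 0.6039 -0.0193  0.0481]
tip in slot frame mm: depth 1.3602211923112963 y 0.41994695312139696
```

>>> jog_arm(
  targets=[
    [[0,0,0,0.6,0,0,0],[0,0,0,0.6,0,0,0],[0,0,0,0,0,0,0],[0,0,0,0,0,0,0],[0,0,0,0,0,0,0],[0,0,0,0,0,0,0],[0,0,0,0,0,0,0],[0,0,0,0,0,0,0],[0,0,0,0,0,0,0],[0,0,0,0,0,0,0]],
  ],
)

```text
time: 14.25
ee_pos: [0.4449, 0.0104, 0.0371]
eef_rot: [-180.0, -0.0, -10.6]
wrist_force: [-0.2, 0.7, -0.8]
finger_gap: 0.318
gripper_force: 50.0
```

>>> jog_arm(
  targets=[
    [[0,0,0,0.6,0,0,0],[0,0,0,0.6,0,0,0],[0,0,0,0,0,0,0],[0,0,0,0,0,0,0],[0,0,0,0,0,0,0],[0,0,0,0,0,0,0],[0,0,0,0,0,0,0],[0,0,0,0,0,0,0],[0,0,0,0,0,0,0],[0,0,0,0,0,0,0]],
  ],
)

```text
time: 15.25
ee_pos: [0.4461, 0.0102, 0.0371]
eef_rot: [-180.0, -0.0, -10.6]
wrist_force: [-0.1, -0.5, -0.9]
finger_gap: 0.326
gripper_force: 50.0
```

>>> jog_arm(
  targets=[
    [[0,0,0,1.5,0,0,0],[0,0,0,2,0,0,0],[0,0,0,2,0,0,0],[0,0,0,2,0,0,0],[0,0,0,2,0,0,0],[0,0,0,2,0,0,0],[0,0,0,2,0,0,0],[0,0,0,0.5,0,0,0],[0,0,0,0,0,0,0],[0,0,0,0,0,0,0]],
  ],
)

```text
time: 16.25
ee_pos: [0.4597, 0.0076, 0.037]
eef_rot: [180.0, 0.0, -10.6]
wrist_force: [0.1, -0.4, -0.8]
finger_gap: 0.319
gripper_force: 50.0
```

```bash
python3 chk.py
```

```text
[0.4597 0.0076 0.037 ] [ 1.800e+02  1.000e-02 -1.061e+01] tip [ 0.6199 -0.0224  0.048 ]
tip in slot frame mm: depth 17.618214004731154 y 0.36661839470338203
```

>>> jog_arm(
  targets=[
    [[0,0,0,0.7,0,0,0],[0,0,0,0.7,0,0,0],[0,0,0,0.4,0,0,0],[0,0,0,0.2,0,0,0],[0,0,0,0,0,0,0],[0,0,0,0,0,0,0],[0,0,0,0,0,0,0],[0,0,0,0,0,0,0],[0,0,0,0,0,0,0],[0,0,0,0,0,0,0]],
  ],
)

```text
time: 17.25
ee_pos: [0.4618, 0.0073, 0.0371]
eef_rot: [-180.0, -0.0, -10.6]
wrist_force: [0.2, -0.3, -1.0]
finger_gap: 0.32
gripper_force: 50.0
```

>>> jog_arm(
  targets=[
    [[0,0,0,0.3,0,0,0],[0,0,0,0.3,0,0,0],[0,0,0,0.2,0,0,0],[0,0,0,0,0,0,0],[0,0,0,0,0,0,0],[0,0,0,0,0,0,0],[0,0,0,0,0,0,0],[0,0,0,0,0,0,0],[0,0,0,0,0,0,0],[0,0,0,0,0,0,0]],
  ],
)

```text
time: 18.25
ee_pos: [0.4625, 0.0071, 0.0371]
eef_rot: [180.0, 0.0, -10.6]
wrist_force: [0.5, 0.6, -1.3]
finger_gap: 0.319
gripper_force: 50.0
```

>>> jog_arm(
  targets=[
    [[0,0,0,0.3,0,0,0],[0,0,0,0.3,0,0,0],[0,0,0,0.2,0,0,0],[0,0,0,0,0,0,0],[0,0,0,0,0,0,0],[0,0,0,0,0,0,0],[0,0,0,0,0,0,0],[0,0,0,0,0,0,0],[0,0,0,0,0,0,0],[0,0,0,0,0,0,0]],
  ],
)

```text
time: 19.25
ee_pos: [0.4633, 0.007, 0.0371]
eef_rot: [180.0, 0.0, -10.6]
wrist_force: [-0.6, -0.1, -0.5]
finger_gap: 0.322
gripper_force: 50.0
```

>>> jog_arm(
  targets=[
    [[0,0,0,0.3,0,0,0],[0,0,0,0.3,0,0,0],[0,0,0,0.2,0,0,0],[0,0,0,0,0,0,0],[0,0,0,0,0,0,0],[0,0,0,0,0,0,0],[0,0,0,0,0,0,0],[0,0,0,0,0,0,0],[0,0,0,0,0,0,0],[0,0,0,0,0,0,0]],
  ],
)

```text
time: 20.25
ee_pos: [0.4642, 0.0068, 0.0371]
eef_rot: [-180.0, -0.0, -10.6]
wrist_force: [0.6, -0.2, -1.2]
finger_gap: 0.319
gripper_force: 50.0
```

>>> jog_arm(
  targets=[
    [[0,0,0,0.3,0,0,0],[0,0,0,0.3,0,0,0],[0,0,0,0.2,0,0,0],[0,0,0,0,0,0,0],[0,0,0,0,0,0,0],[0,0,0,0,0,0,0],[0,0,0,0,0,0,0],[0,0,0,0,0,0,0],[0,0,0,0,0,0,0],[0,0,0,0,0,0,0]],
  ],
)

```text
time: 21.25
ee_pos: [0.4649, 0.0067, 0.0371]
eef_rot: [-180.0, 0.0, -10.6]
wrist_force: [-0.8, -0.9, -1.5]
finger_gap: 0.318
gripper_force: 50.0
```

>>> jog_arm(
  targets=[
    [[0,0,0,0.3,0,0,0],[0,0,0,0.3,0,0,0],[0,0,0,0.2,0,0,0],[0,0,0,0,0,0,0],[0,0,0,0,0,0,0],[0,0,0,0,0,0,0],[0,0,0,0,0,0,0],[0,0,0,0,0,0,0],[0,0,0,0,0,0,0],[0,0,0,0,0,0,0]],
  ],
)

```text
time: 22.25
ee_pos: [0.4656, 0.0065, 0.0371]
eef_rot: [180.0, 0.0, -10.6]
wrist_force: [-3.0, 1.5, -0.7]
finger_gap: 0.321
gripper_force: 49.9
```

>>> jog_arm(
  targets=[
    [[0,0,0,0.3,0,0,0],[0,0,0,0.3,0,0,0],[0,0,0,0,0,0,0],[0,0,0,0,0,0,0],[0,0,0,0,0,0,0],[0,0,0,0,0,0,0],[0,0,0,0,0,0,0],[0,0,0,0,0,0,0],[0,0,0,0,0,0,0],[0,0,0,0,0,0,0]],
  ],
)

```text
time: 23.25
ee_pos: [0.4663, 0.0064, 0.0371]
eef_rot: [180.0, 0.0, -10.6]
wrist_force: [-3.8, 0.6, -1.2]
finger_gap: 0.32
gripper_force: 49.9
```

>>> jog_arm(
  targets=[
    [[0,0,0,0.3,0,0,0],[0,0,0,0.3,0,0,0],[0,0,0,0.2,0,0,0],[0,0,0,0,0,0,0],[0,0,0,0,0,0,0],[0,0,0,0,0,0,0],[0,0,0,0,0,0,0],[0,0,0,0,0,0,0],[0,0,0,0,0,0,0],[0,0,0,0,0,0,0]],
  ],
)

```text
time: 24.25
ee_pos: [0.467, 0.0063, 0.0371]
eef_rot: [180.0, 0.0, -10.6]
wrist_force: [-4.5, 0.5, -0.5]
finger_gap: 0.319
gripper_force: 49.9
```

>>> jog_arm(
  targets=[
    [[0,0,0,0.3,0,0,0],[0,0,0,0.3,0,0,0],[0,0,0,0.3,0,0,0],[0,0,0,0.3,0,0,0],[0,0,0,0.2,0,0,0],[0,0,0,0,0,0,0],[0,0,0,0,0,0,0],[0,0,0,0,0,0,0],[0,0,0,0,0,0,0],[0,0,0,0,0,0,0]],
  ],
)

```text
time: 25.25
ee_pos: [0.4684, 0.006, 0.0371]
eef_rot: [180.0, 0.0, -10.6]
wrist_force: [-4.8, -0.1, -1.6]
finger_gap: 0.318
gripper_force: 49.9
```

>>> jog_arm(
  targets=[
    [[0,0,0,0.3,0,0,0],[0,0,0,0.3,0,0,0],[0,0,0,0.3,0,0,0],[0,0,0,0.3,0,0,0],[0,0,0,0.3,0,0,0],[0,0,0,0.3,0,0,0],[0,0,0,0,0,0,0],[0,0,0,0,0,0,0],[0,0,0,0,0,0,0],[0,0,0,0,0,0,0]],
  ],
)

```text
time: 26.25
ee_pos: [0.4702, 0.0057, 0.0371]
eef_rot: [-180.0, -0.0, -10.6]
wrist_force: [-4.7, 1.2, -1.5]
finger_gap: 0.317
gripper_force: 49.9
```

```bash
python3 chk.py; python3 - <<'E'
from h import *
a=cv2.imread("pics/side2.png"); b=read_camera("side")[:,:,::-1]
cv2.imwrite("pics/side3.png",b)
print("case diff",np.abs(a[230:330,345:405].astype(int)-b[230:330,345:405]).mean(),"ref",np.abs(a[330:450,270:400].astype(int)-b[330:450,270:400]).mean())
cv2.imwrite("pics/crop3.png",cv2.resize(b[200:350,260:440],None,fx=4,fy=4))
E
```

```text
[0.4702 0.0057 0.0371] [-180.     -0.    -10.61] tip [ 0.6305 -0.0243  0.0481]
tip in slot frame mm: depth 28.36987777180188 y 0.38463186773657654
case diff 9.443277777777778 ref 0.663568376068376
```

View pics/crop3.png

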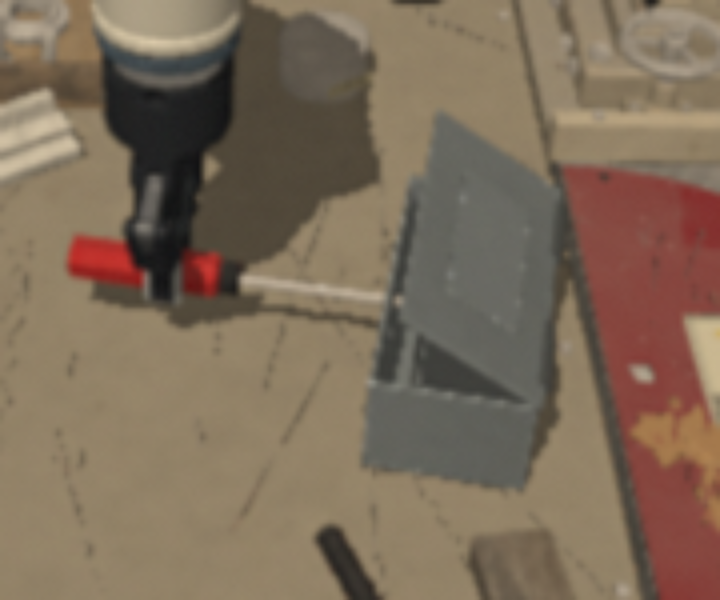

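The lid stands open: its raised edge runs from crop (440,115) to (400,315), with the dark inside of the case visible. I draw the screwdriver out and lay it down.

>>> jog_arm(
  targets=[
    [[0,0,0,-3,0,0,0],[0,0,0,-6,0,0,0],[0,0,0,-8,0,0,0],[0,0,0,-10,0,0,0],[0,0,0,-12,0,0,0],[0,0,0,-12,0,0,0],[0,0,0,-12,0,0,0],[0,0,0,-8,0,0,0],[0,0,0,-4,0,0,0],[0,0,0,0,0,0,0]],
  ],
)

```text
time: 27.3
ee_pos: [0.3961, 0.0196, 0.0371]
eef_rot: [180.0, 0.0, -10.6]
wrist_force: [0.5, 0.8, -0.7]
finger_gap: 0.318
gripper_force: 49.8
```

>>> jog_arm(
  targets=[
    [[0,0,0,0,0,8,0],[0,0,0,0,0,10,0],[0,0,0,0,0,8,0],[0,0,0,0,0,4,0],[0,0,0,0,0,1,0],[0,0,0,0,0,1,0],[0,0,0,0,0,0.5,0],[0,0,0,0,0,0.4,0],[0,0,0,0,0,0,0],[0,0,0,0,0,0,0]],
  ],
)

```text
time: 28.3
ee_pos: [0.3966, 0.0195, 0.0043]
eef_rot: [-180.0, -0.0, -10.6]
wrist_force: [0.5, 0.6, -1.9]
finger_gap: 0.317
gripper_force: 49.8
```

>>> jog_arm(
  targets=[
    [[0,0,0,0,0,0.4,0],[0,0,0,0,0,0.3,0],[0,0,0,0,0,0,0],[0,0,0,0,0,0,0.32],[0,0,0,0,0,0,0.36],[0,0,0,0,0,0,0.45],[0,0,0,0,0,0,0.6],[0,0,0,0,0,0,0.8],[0,0,0,0,0,0,1],[0,0,0,0,0,0,1]],
  ],
)

```text
time: 29.3
ee_pos: [0.3965, 0.0195, 0.0035]
eef_rot: [-180.0, -0.0, -10.6]
wrist_force: [0.4, 1.1, -0.3]
finger_gap: 1.001
gripper_force: 0.0
```

>>> jog_arm(
  targets=[
    [[0,0,0,0,0,0,1],[0,0,0,0,0,0,1],[0,0,0,0,0,-5,1],[0,0,0,0,0,-15,1],[0,0,0,0,0,-25,1],[0,0,0,0,0,-35,1],[0,0,0,0,0,-40,1],[0,0,0,0,0,-30,1],[0,0,0,0,0,0,1],[0,0,0,0,0,0,1]],
  ],
)

```text
time: 30.3
ee_pos: [0.3968, 0.0195, 0.1541]
eef_rot: [-180.0, -0.1, -10.6]
wrist_force: [-0.7, 0.2, -1.1]
finger_gap: 0.998
gripper_force: 0.0
```

```bash
python3 - <<'E'
from h import *
print(sense()["ee_pos"])
b=read_camera("side")[:,:,::-1]; cv2.imwrite("pics/side4.png",b)
E
```

```text
[0.39681445 0.01951938 0.154141  ]
```

View pics/side4.png

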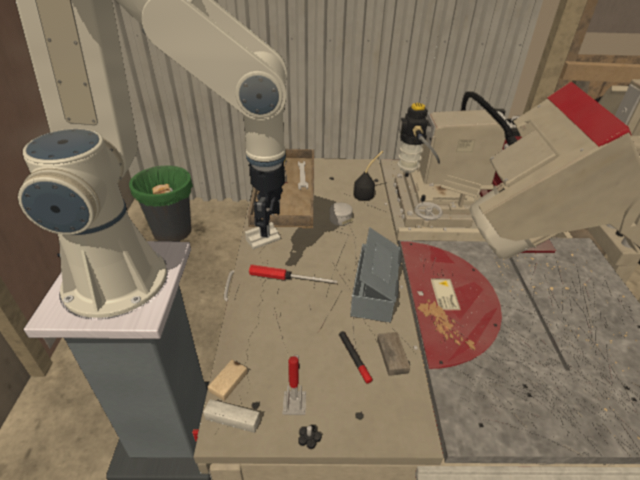

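The screwdriver lies flat on the bench from (250,272) to (337,282), clear of the case. The lid is up at (380,262), the bystanders are where they were, and the arm is clear.

```bash
python3 -c "
from cell import *
print(finish_job())"
```

```text
the job is handed in; nothing more can be done
None
```

The job is handed in at about 30 s: the lid sprang up with about 5 N measured at the wrist while pressing the tab, and the screwdriver lies flat about 45 mm in front of the case, with the bystanders unmoved in the last picture.

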